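# Clear and set a two-place cup warmer

## Robot

A 7-joint arm with a two-finger parallel gripper is mounted at the origin on a cart in front of the work surface, level with it; the furniture and walls round the work are solid. World frame = base frame: x ahead of the robot, y to its left, z up, the work surface at z = 0. Lengths are in m, angles in degrees, forces in N, time in s.
With the tool pointing down it reaches from about 0.425 to 0.875 m from the base axis. Payload 4.7 kg.
Tool frame: the origin (TCP) lies between the finger pads; the fingertips stand env.tip_reach ahead of it and the grasp point (between the pads) lies 2 mm behind it (env.tip_reach is the distance from the TCP to the fingertips, in m); z points along the fingers, y is the line along which they close (so a half turn about z gives the same grasp; the last joint's range is limited). The gripper opens to 87 mm and grips with 3 to 60 N. Pads are 19 mm wide; open, the fingers measure 117 mm over their backs; the gripper's body (75 mm by 190 mm) begins 51 mm behind the grasp point.
Start: joints at [74.318, 18.392, -4.016, 83.108, 1.295, 78.541, -3.26], TCP at [0.184, -0.623, 0.24] pointing down, gripper open.
Joint ranges: [-163.93, 163.93], [-17.29, 119.83], [-79.2, 71.16], [3.27, 140.29], [-89.18, 269.18], [5.43, 117.66], [-154.24, 154.24]. Speed limits (degrees/s): [147.25, 147.25, 180, 180, 180, 180, 180].

## Interface

Orientations are given as [roll, pitch, yaw] about the fixed x, y, z axes, in that order (R = Rz(yaw) Ry(pitch) Rx(roll)).
In Python, from cell import env gives the robot as it stands.
- The arm moves only by the shell command python3 steer.py 'ROWS' [FORCE]. ROWS is rows parted by semicolons, their numbers by spaces, 1 to 8 of them, each of 5 numbers: dx, dy, dz in m, then a turn about the tool's z in degrees, then the finger opening in m; each row is the pose to reach, as a shift and turn from the pose commanded when the command began, along the tool's axes at that moment; what a row does not reach only later rows make up. A row lasts 1/12 s, in which the tool goes at most 0.0417 m and 7.16 degrees, less where a joint would pass 70% of its speed; a pose out of reach is approached as far as the arm can. The fingers move at their own pace and stop on an object; FORCE is the grip in N (left out, the last holds). Time passes only in rows, so rows that do not move let the fingers close. It prints the time, the measured TCP pose, the force, the opening and the grip force at its end.
- env.get_obs(): the state, without advancing time (a new reading comes with each control period).
- env.read_camera(name): name is "scene" or "top"; returns a dict with "color" (400x640x3 uint8, blue, green, red), "fx", "fy", "cx", "cy" (pixels), "dist" ([k1, k2, p1, p2, k3] as OpenCV has them; the pictures are not rectified), "world_from_camera" (4x4, takes a point from camera to world coordinates). Camera axes: x right, y down, z forward; pixel columns grow to the right and rows downward; lengths in m; the calibration is good to about 2 mm. A picture is of the moment at which its call begins. There is no depth.
- env.sign_off(): hands the job in; it is judged then, once.
The state is a dict: "time_s": time; "qpos": joint angles; "joint_velocities": joint speeds; "effort": joint torques, N m; "tool_pos": TCP position; "tool_rot": TCP orientation; "force": force on the tool from outside, world axes, zero at the start; "wrist_torque": the same for the moment, N m; "grip_width": finger opening in m; "grasp_force": force on a finger pad.
Only numpy, scipy, OpenCV 4.12 (cv2) and the standard library are available. Lean on these libraries where they do the work, as an engineer would, in place of code of your own. Each camera call takes 0.05 s, during which the arm holds its last target. There are 200 camera calls.

## Task

Take the wooden pepper mill away from in front of the cup warmer and stand it upright on the round cork coaster. Set the dial below the cream mug to the orange mark, and turn the dial below the striped mug to off (the white ring). Leave the mugs and everything else where they are.

Things in the scene. Friction and masses are not known exactly. Their poses are not given: they have to be found in the camera images.
- warmer: fixed black two-place cup warmer, 220 (x) x 260 (y) x 79 mm, yaw within 0.2 rad of square. Origin: centre of its underside, on the wooden hob cover; x to its back, y to its left seen from the robot, z up. Its front is a panel sloping 35 degrees from level, from 20 mm high at the front edge (x -110 mm) to 75 mm at x -31 mm, with two dials at y +65 and -65 mm
- plate_left (a point): centre of the top of the warmer's left round steel plate (its +y side), 90 mm in diameter; the left dial, in front of it on the same side, belongs to it
- plate_right (a point): the same for the right plate (-y side), to which the right dial belongs
- dial_left_grip (a point): grip point of the left dial, a bar knob: bar 42 x 11 x 26 mm tall on a disc of 42 mm diameter, 8 mm thick. It lies on the axis inside the bar, 4 mm below its outer face, 22 mm above the disc. z: out of the panel along the axis (35 degrees from vertical, leaning towards the robot); x: along the bar to its red pointer end; y: across the bar. Turns with the dial
- dial_right_grip (a point): the same for the right dial
- dial_left (a joint): left dial, rad, grows clockwise facing the panel. Six clicks: 0 off (white ring; pointer 100 degrees anticlockwise from straight up the slope), 0.698, 1.396 (grey dots), 2.094 orange mark (20 degrees clockwise from up the slope), 2.793, 3.491 (grey dots). Starts at 0.698 or 1.396. Takes about 0.03 N m; springs into the nearest click when let go
- dial_right (a joint): right dial, the same values and behaviour
- cream_mug: loose small mug, cream-coloured, 59 mm in diameter, 84 mm with its handle, 56 mm tall, standing on one of the warmer's plates (left or right). Origin on its underside, 12 mm off the cup's axis towards the handle; must stay there
- striped_mug: loose small mug, white with dark stripes, 65 mm in diameter, 88 mm with its handle, 50 mm tall, standing on the other plate. Origin on its underside, 11 mm off the cup's axis towards the handle; must stay there
- pepper_mill: loose wooden pepper mill, round, standing 150 mm tall in front of the warmer's panel in the way of the dials; foot 58 mm in diameter, rounded head from 109 to 139 mm up, widest (50 mm) at 122 mm, a small metal knob of 12 mm diameter on top up to 150 mm; about 0.18 kg. Origin: centre of its underside, z up
- coaster: fixed round cork coaster, 100 mm in diameter, 6 mm thick, lying on the wooden hob cover (its flat top is at z = 46 mm) at the right of the warmer. Origin: centre of its underside, z up
- green_spice_jar: loose spice jar with a green lid, 44 mm in diameter, 100 mm tall, a bystander at the right of the warmer. Origin: centre of its underside
- red_spice_jar: loose spice jar with a red lid, 46 mm in diameter, 96 mm tall, a bystander at the right of the warmer, towards the back. Origin: centre of its underside
- black_spice_jar: loose spice jar with a black lid, 40 mm in diameter, 105 mm tall, a bystander at the front left. Origin: centre of its underside
- small_pot: loose small lidded pot, white with a light-brown lid, 62 mm in diameter, 35 mm tall, a bystander in front of the mill, on the robot's side. Origin: centre of its underside
- food_tin: loose food tin, light green, 58 mm in diameter, 72 mm tall, a bystander at the back right. Origin: centre of its underside

How it is judged (in metres and radians):
At the end, for the whole second after the job is handed in: The mill stands upright (within 0.1 rad) and at rest on the coaster, axis within 23 mm of the coaster's centre; the dial in front of the cream mug reads within 0.15 rad of the orange mark (2.094) and the dial in front of the striped mug within 0.15 rad of off (0) (horizontal distance between pepper_mill and coaster below 0.023 m and z of pepper_mill in the frame of coaster between 0.003 and 0.01 m and angle between pepper_mill's own z axis and vertical below 0.1 rad and linear speed of pepper_mill below 0.02 m/s and ((y of cream_mug in the frame of warmer above 0 m and value of joint dial_left between 1.9443 and 2.2443 rad and value of joint dial_right between -0.15 and 0.15 rad) or (y of cream_mug in the frame of warmer below 0 m and value of joint dial_right between 1.9443 and 2.2443 rad and value of joint dial_left between -0.15 and 0.15 rad))); the robot touches nothing.
It fails at once if the pepper mill is tipped over (more than 0.6 rad) (angle between pepper_mill's own z axis and vertical above 0.6 rad).
It fails at once if the cream mug is moved more than 20 mm (distance of cream_mug from where it was at the start of the episode above 0.02 m).
It fails at once if the striped mug is moved more than 20 mm (distance of striped_mug from where it was at the start of the episode above 0.02 m).
It fails at once if a spice jar, the small pot or the tin is moved more than 30 mm (distance of any of green_spice_jar, red_spice_jar, black_spice_jar, small_pot, food_tin from where it was at the start of the episode above 0.03 m).
It also fails if it takes over 59 s, if anything falls off the work surface, if the arm or the gripper's body presses on something with over 40 N, if the wrist force passes 120 N, or if a joint passes its speed limit or range.

## Working session

There is one attempt and no reset: what is moved stays moved. The work goes in short steps, Python scripts to look and compute and a shell command to move; the robot and the scene stay as the last step left them, time stands still between calls to the robot, and variables do not carry over. Pictures are saved under pics/ and viewed, at most 10 in all, crops included, and the job is handed in when it is done.

```bash
ls; mkdir -p pics; python3 - <<'E'
from cell import env
import cv2
o=env.get_obs();print(o['tool_pos'],o['tool_rot'],o['grip_width'],env.tip_reach,o['time_s'])
for n in('scene','top'):
    c=env.read_camera(n);cv2.imwrite(f'pics/{n}0.png',c['color']);print(n,c['fx'],c['fy'],c['cx'],c['cy'],c['dist'],c['world_from_camera'])
E
```

```text
cell.py
pics
steer.py
[ 0.18429028 -0.62276924  0.23844218] [-1.79888577e+02  6.59331264e-03  1.64931897e+01] 0.08693530962714376 0.017 0.0
scene 456.89798261161087 456.89798261161087 322.14017415870296 191.99168002347798 [0.02293432 0.         0.         0.         0.        ] [[-0.55921174 -0.56593909  0.60580127 -0.20340802]
 [-0.82900884  0.37719844 -0.4128749   0.56232809]
 [ 0.00515475 -0.7330991  -0.6801023   0.96688306]
 [ 0.          0.          0.          1.        ]]
top 517.6862043413485 517.6862043413485 316.6757620616947 201.2615774032123 [-0.13808271  0.          0.          0.          0.        ] [[ 0.00613026 -0.88773717  0.46030983 -0.05921331]
 [-0.99990063 -0.0112853  -0.00844805  0.05548898]
 [ 0.01269438 -0.4602123  -0.88771814  1.39221197]
 [ 0.          0.          0.          1.        ]]
```
View pics/scene0.png

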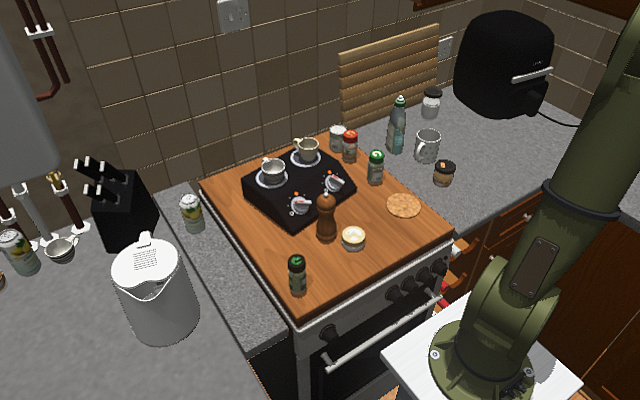

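View pics/top0.png

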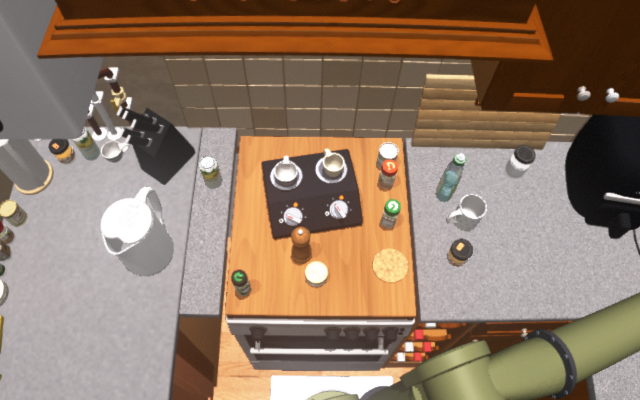

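Both views show the warmer near the middle: mill at top (300,240), coaster (390,265), pot (316,273). I'll enlarge both to read exact points.

```bash
python3 - <<'E'
import cv2
a=cv2.imread('pics/top0.png')[140:300,225:425];cv2.imwrite('pics/t1.png',cv2.resize(a,None,fx=3.75,fy=3.75,interpolation=cv2.INTER_CUBIC)[:600,:800])
a=cv2.imread('pics/scene0.png')[125:275,230:430];cv2.imwrite('pics/s1.png',cv2.resize(a,None,fx=4,fy=4,interpolation=cv2.INTER_CUBIC))
E
```

View pics/t1.png

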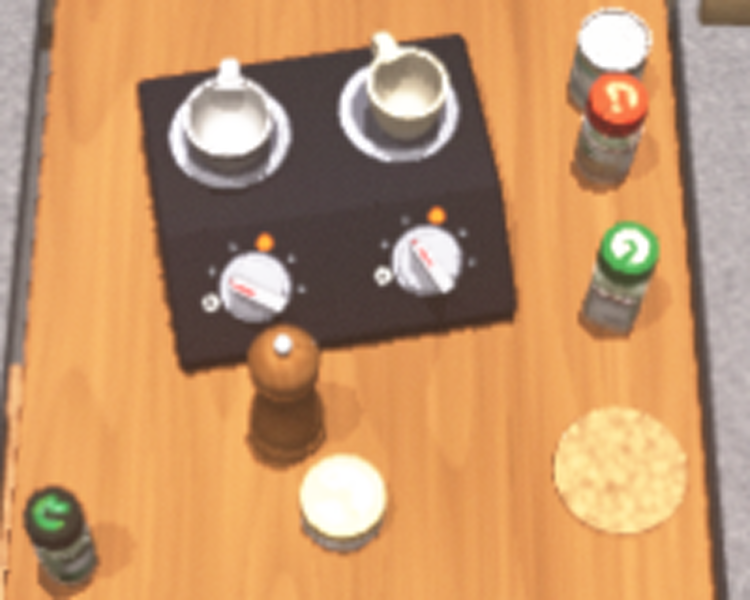

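View pics/s1.png

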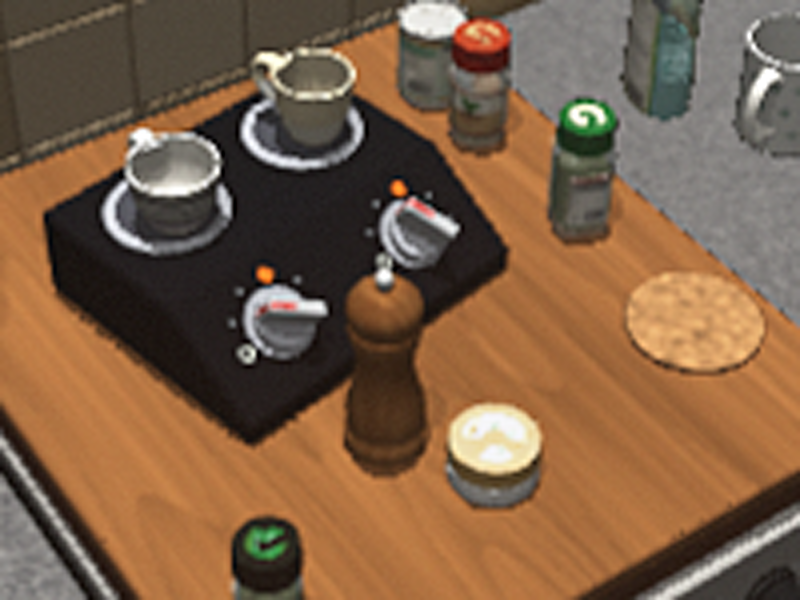

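Cream mug is on the right plate, striped on the left. The left dial looks to be at 0.698 and the right at 1.396. So the left goes one click anticlockwise and the right one click clockwise. Next I'll fit the poses.

```bash
cat > h.py <<'E'
import numpy as np,cv2
from scipy.optimize import least_squares
def K(c):return np.array([[c['fx'],0,c['cx']],[0,c['fy'],c['cy']],[0,0,1]])
def proj(c,P):
    M=np.linalg.inv(c['world_from_camera']);return cv2.projectPoints(np.atleast_2d(P).astype(float),cv2.Rodrigues(M[:3,:3])[0],M[:3,3],K(c),np.array(c['dist']))[0][:,0]
T=lambda p:(np.array([224.6,139.6])+np.array(p)/3.75)
S=lambda p:(np.array([229.6,124.6])+np.array(p)/4)
E
python3 - <<'E'
from h import *
from cell import env
ct,cs=env.read_camera('top'),env.read_camera('scene')
def tri(t,s,z=None):
    f=lambda P:np.r_[proj(ct,P)[0]-T(t),proj(cs,P)[0]-S(s),[] if z is None else (P[2]-z)*1e3]
    r=least_squares(f,[.55,0,.1]);return r.x.round(4),r.fun.round(1)
print('knob',tri((283,343),(384,275)));print('knob z191',tri((283,343),(384,275),.191))
print('coaster',tri((621,469),(695,321),.052))
print('pot',tri((343,496),(495,440),.081))
print('jar green top',tri((629,248),(587,115)))
a=np.radians(35);u=np.array([np.cos(a),0,np.sin(a)]);n=np.array([-np.sin(a),0,np.cos(a)])
def model(p):
    x,y,w,s,r,pr=p
    W=lambda q:cv2.Rodrigues(np.array([0,0,w]))[0]@q+[x,y,.046]
    out={}
    for k,yy in(('L',.065),('R',-.065)):
        c=np.array([-.11,yy,.02])+s*u
        m=lambda d,rr:W(c+rr*(np.cos(np.radians(d))*u-np.sin(np.radians(d))*np.array([0,1,0])))
        out[k+'ring']=m(-100,r);out[k+'or']=m(20,r);out[k+'c']=W(c);out[k+'pl']=W(np.array([pr,yy,.079]))
    for k,q in dict(BL=(.11,.13,.075),BR=(.11,-.13,.075),FL=(-.11,.13,0),FR=(-.11,-.13,0)).items():out[k]=W(np.array(q))
    return out
obs=[('Lring',T,(211,302)),('Rring',T,(382,276)),('Lor',T,(265,242)),('Ror',T,(437,215)),
('Lring',S,(247,354)),('Lor',S,(265,274)),('Ror',S,(399,188)),('BL',T,(139,82)),('BR',T,(463,37)),('FL',T,(188,370)),('FR',T,(515,322)),('BL',S,(45,217)),('FL',S,(253,443))]
f=lambda p:np.concatenate([proj(ct if F is T else cs,model(p)[k])[0]-F(q) for k,F,q in obs])
r=least_squares(f,[.65,0,0,.05,.03,.04],loss='soft_l1');print(r.x.round(4),f(r.x).reshape(-1,2).round(1).tolist())
m=model(r.x)
for k in m:print(k,m[k].round(4))
x,y,w=r.x[:3];Rz=cv2.Rodrigues(np.array([0,0,w]))[0]
for k,d in (('L',-60),('L',-100),('R',-20),('R',20)):
    b=np.cos(np.radians(d))*u-np.sin(np.radians(d))*np.array([0,1,0]);b=Rz@b
    g=m[k+'c']+Rz@n*.034
    print(k,d,'grip(outer face)',g.round(4),'ptr end',(g+.021*b).round(4),'tail',(g-.021*b).round(4),'side',(np.cross(Rz@n,b)).round(3), 'img top ptr,tail',[((proj(ct,q)[0]-[224.6,139.6])*3.75).round(0) for q in(g+.021*b,g-.021*b)])
E
```

```text
knob (array([0.479 , 0.0861, 0.19  ]), array([-0.1, -0.2,  0.2,  0.1]))
knob z191 (array([0.4784, 0.0863, 0.191 ]), array([-0.2, -0.2,  0.3,  0. , -0. ]))
coaster (array([ 0.4403, -0.1596,  0.0518]), array([-0.6,  0.3,  0.4, -0.9, -0.2]))
pot (array([0.4078, 0.0453, 0.0808]), array([-0.7,  0.2,  0.5, -0.8, -0.2]))
jar green top (array([ 0.578 , -0.1617,  0.1439]), array([-0.2, -0.3,  0.4,  0.2]))
[0.6461 0.0589 0.1829 0.0492 0.035  0.04  ] [[-0.3, 0.2], [0.1, 0.0], [-0.2, -0.0], [-0.2, 0.2], [0.7, -0.6], [0.8, -0.7], [0.7, -0.5], [-1.3, -1.0], [0.5, -1.7], [-2.3, 1.7], [0.5, 0.2], [-1.0, -2.0], [0.1, 1.3]]
Lring [0.5546 0.1431 0.0908]
Lor [0.5944 0.1033 0.1131]
Lc [0.5658 0.1102 0.0942]
Lpl [0.6736 0.1301 0.125 ]
Rring [0.5783 0.0153 0.0908]
Ror [ 0.6181 -0.0245  0.1131]
Rc [ 0.5894 -0.0177  0.0942]
Rpl [0.6973 0.0023 0.125 ]
BL [0.7306 0.2067 0.121 ]
BR [ 0.7779 -0.0489  0.121 ]
FL [0.5143 0.1667 0.046 ]
FR [ 0.5616 -0.0889  0.046 ]
L -60 grip(outer face) [0.5466 0.1066 0.1221] ptr end [0.5517 0.1261 0.1281] tail [0.5414 0.0872 0.1161] side [-0.789  0.363 -0.497] img top ptr,tail [array([231., 285.]), array([284., 305.])]
L -100 grip(outer face) [0.5466 0.1066 0.1221] ptr end [0.5399 0.1264 0.12  ] tail [0.5533 0.0868 0.1242] side [-0.762 -0.317 -0.565] img top ptr,tail [array([230., 304.]), array([285., 286.])]
R -20 grip(outer face) [ 0.5702 -0.0212  0.1221] ptr end [ 0.5848 -0.0112  0.1334] tail [ 0.5557 -0.0312  0.1108] side [-0.446  0.873 -0.196] img top ptr,tail [array([420., 243.]), array([447., 292.])]
R 20 grip(outer face) [ 0.5702 -0.0212  0.1221] ptr end [ 0.5874 -0.0253  0.1334] tail [ 0.553  -0.0171  0.1108] side [0.105 0.975 0.196] img top ptr,tail [array([440., 240.]), array([427., 296.])]
```

```bash
cat > go.py <<'E'
# usage: go.py x y z [yaw]: shift in tool axes from measured pose
import sys;from cell import env;import numpy as np
from scipy.spatial.transform import Rotation as R
o=env.get_obs();t=np.array(list(map(float,sys.argv[1:4])));r=R.from_euler('xyz',o['tool_rot'],degrees=True)
d=r.as_matrix().T@(t-o['tool_pos']);print('d',d.round(4),'|d|',np.linalg.norm(d).round(3),'rot',o['tool_rot'].round(2),'t',o['time_s'],'turn',(o['tool_rot'][2]-float(sys.argv[4])) if len(sys.argv)>4 else '')
E
R='0.365 -0.333 0 6 0.087'; python3 steer.py '0.365 -0.333 0 6 0.087;0.365 -0.333 0 6 0.087;0.365 -0.333 0 6 0.087;0.365 -0.333 0 6 0.087;0.365 -0.333 0 6 0.087;0.365 -0.333 0 6 0.087;0.365 -0.333 0 6 0.087;0.365 -0.333 0 6 0.087' 25; python3 go.py 0.44 -0.2 0.24 10.5;python3 go.py 0.4785 0.0862 0.24 10.5
```

```text
time_s: 0.87
tool_pos: [0.3574, -0.336, 0.2396]
tool_rot: [180.0, 0.0, 10.5]
force: [1.3, -1.4, 0.4]
grip_width: 0.0867
grasp_force: 0.0
d [ 0.106  -0.1187 -0.0005] |d| 0.159 rot [1.7997e+02 1.0000e-02 1.0480e+01] t 0.8667 turn -0.019236331459620004
d [ 0.1959 -0.3932 -0.0007] |d| 0.439 rot [1.7997e+02 1.0000e-02 1.0480e+01] t 0.8667 turn -0.019236331459620004
```

```bash
python3 steer.py '0.106 -0.119 0 0 0.087;0.106 -0.119 0 0 0.087;0.106 -0.119 0 0 0.087;0.106 -0.119 0 0 0.087;0.196 -0.393 0 0 0.087;0.196 -0.393 0 0 0.087;0.196 -0.393 0 0 0.087;0.196 -0.393 0 0 0.087'; python3 go.py 0.4785 0.0862 0.24 10.5
```

```text
time_s: 1.53
tool_pos: [0.4615, -0.0345, 0.2396]
tool_rot: [180.0, -0.0, 10.5]
force: [1.2, -0.6, -0.7]
grip_width: 0.0871
grasp_force: 0.0
d [ 0.0386 -0.1156 -0.0005] |d| 0.122 rot [ 1.7996e+02 -1.0000e-02  1.0480e+01] t 1.5333 turn -0.0223502215879936
```

```bash
python3 steer.py '0.055 -0.113 0 0 0.087;0.055 -0.113 0 0 0.087;0.055 -0.113 0 0 0.087;0.055 -0.113 0 0 0.087;0.055 -0.113 0 0 0.087'; python3 go.py 0.4785 0.0862 0.24 10.5
```

```text
time_s: 1.95
tool_pos: [0.495, 0.0878, 0.2395]
tool_rot: [-179.9, 0.0, 10.9]
force: [-0.3, -1.0, -0.6]
grip_width: 0.0867
grasp_force: 0.0
d [-0.0165 -0.0016 -0.0005] |d| 0.017 rot [-179.94    0.     10.85] t 1.95 turn 0.352109485377305
```

```bash
python3 steer.py '-0.0165 -0.0016 0 0 0.087;-0.0165 -0.0016 0 0 0.087;-0.0165 -0.0016 0.03 0 0.087;-0.0165 -0.0016 0.06 0 0.087;-0.0165 -0.0016 0.08 0 0.087;-0.0165 -0.0016 0.08 0 0.087'; python3 go.py 0.4785 0.0862 0.159 10.5
python3 - <<'E'
from cell import env;import cv2
a=env.read_camera('scene')['color'][100:275,230:430];cv2.imwrite('pics/g1.png',cv2.resize(a,None,fx=3,fy=3,interpolation=2))
E
```

```text
time_s: 2.45
tool_pos: [0.4759, 0.0809, 0.1555]
tool_rot: [-180.0, 0.4, 10.3]
force: [0.1, -1.1, -0.1]
grip_width: 0.0872
grasp_force: 0.0
d [ 0.0035 -0.0048 -0.0035] |d| 0.007 rot [-179.98    0.43   10.35] t 2.45 turn -0.15045426001789863
```

View pics/g1.png

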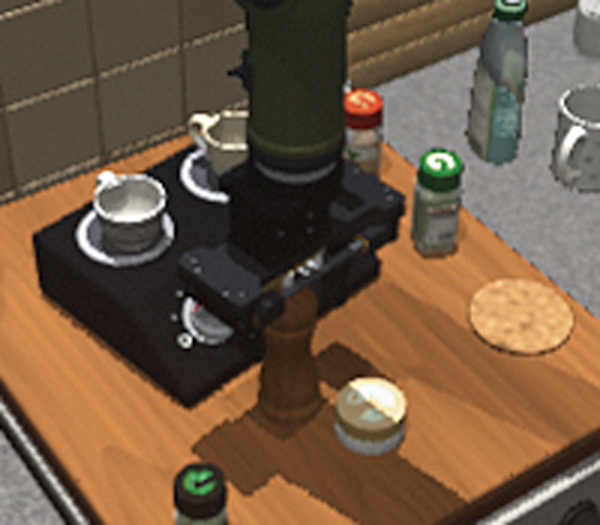

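The mill stands between the open fingers, with its head at about (292,305) in the crop. I'll let the arm settle, then centre and close.

```bash
python3 steer.py '0 0 0 0 0.087;0 0 0 0 0.087;0 0 0 0 0.087;0 0 0 0 0.087'; python3 go.py 0.4785 0.0862 0.159 10.5
```

```text
time_s: 2.83
tool_pos: [0.4796, 0.0832, 0.1608]
tool_rot: [180.0, -0.1, 10.5]
force: [-0.7, -0.4, -0.4]
grip_width: 0.0867
grasp_force: 0.0
d [-0.0005 -0.0032  0.0018] |d| 0.004 rot [ 1.7996e+02 -1.3000e-01  1.0470e+01] t 2.8333 turn -0.026247293083963896
```

```bash
python3 steer.py '0 -0.003 0 0 0.06;0 -0.003 0 0 0.055;0 -0.003 0 0 0.04;0 -0.003 0 0 0.04;0 -0.003 0 0 0.04;0 -0.003 0 0 0.04;0 -0.003 0 0 0.04' 25; python3 steer.py '0 0 -0.02 0 0.04;0 0 -0.04 0 0.04;0 0 -0.04 0 0.04;0 0 -0.04 0 0.04';  python3 go.py 0.4403 -0.1596 0.205 10.5
```

```text
time_s: 3.42
tool_pos: [0.4781, 0.0861, 0.1595]
tool_rot: [180.0, 0.0, 10.5]
force: [-0.1, -0.2, 0.1]
grip_width: 0.0481
grasp_force: 3.2
time_s: 3.75
tool_pos: [0.4786, 0.0862, 0.1999]
tool_rot: [180.0, -0.1, 10.5]
force: [0.1, 0.1, -1.7]
grip_width: 0.0474
grasp_force: 24.7
d [-0.0824  0.2347 -0.0051] |d| 0.249 rot [ 1.7997e+02 -8.0000e-02  1.0480e+01] t 3.75 turn -0.02392034351721506
```

```bash
python3 steer.py '-0.005 0.015 0 0 0.04;-0.016 0.045 0 0 0.04;-0.028 0.08 0 0 0.04;-0.04 0.115 0 0 0.04;-0.052 0.15 0 0 0.04;-0.065 0.185 0 0 0.04;-0.076 0.218 0 0 0.04;-0.0824 0.2347 0 0 0.04'; python3 steer.py '0 0 0 0 0.04;0 0 0 0 0.04;0 0 0 0 0.04;0 0 0 0 0.04'; python3 go.py 0.4403 -0.1596 0.167
python3 - <<'E'
from cell import env;import cv2
a=env.read_camera('scene')['color'][100:275,270:470];b=env.read_camera('top')['color'][180:355,270:470]
cv2.imwrite('pics/p1.png',cv2.resize(cv2.hconcat([a,b]),None,fx=2,fy=2,interpolation=2))
E
```

```text
time_s: 4.42
tool_pos: [0.4374, -0.1644, 0.1977]
tool_rot: [180.0, 0.2, 10.2]
force: [-0.9, 0.2, -1.9]
grip_width: 0.0474
grasp_force: 24.7
time_s: 4.75
tool_pos: [0.4399, -0.1581, 0.1989]
tool_rot: [-179.9, 0.0, 10.6]
force: [0.1, 0.5, -2.9]
grip_width: 0.0477
grasp_force: 24.7
d [0.0001 0.0016 0.0319] |d| 0.032 rot [-1.7995e+02  4.0000e-02  1.0630e+01] t 4.75 turn
```

View pics/p1.png

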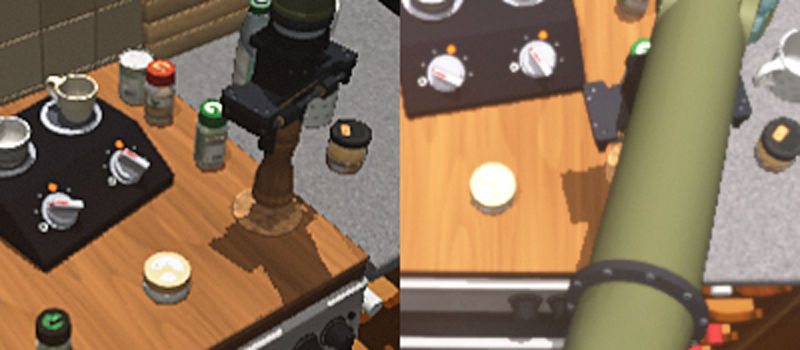

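The mill hangs upright over the coaster (foot at about (270,215) in the left half). Lowering now.

```bash
python3 steer.py '0 0.0015 0.01 0 0.04;0 0.0015 0.02 0 0.04;0 0.0015 0.027 0 0.04;0 0.0015 0.03 0 0.04;0 0.0015 0.031 0 0.04;0 0.0015 0.0315 0 0.04;0 0.0015 0.0315 0 0.04'; python3 steer.py '0 0 0.001 0 0.04;0 0 0.002 0 0.04;0 0 0.002 0 0.04;0 0 0.002 0 0.04'
```

```text
time_s: 5.43
tool_pos: [0.4403, -0.1612, 0.1681]
tool_rot: [180.0, -0.0, 10.5]
force: [-0.8, 0.0, -2.2]
grip_width: 0.0474
grasp_force: 24.7
time_s: 5.77
tool_pos: [0.4402, -0.1611, 0.1662]
tool_rot: [180.0, -0.0, 10.5]
force: [-0.9, -0.7, -1.8]
grip_width: 0.0475
grasp_force: 24.7
```

```bash
python3 steer.py '0 0 0.001 0 0.04;0 0 0.001 0 0.04;0 0 0.001 0 0.04'; python3 steer.py '0 0 0 0 0.05;0 0 0 0 0.055;0 0 0 0 0.065;0 0 0 0 0.087;0 0 0 0 0.087;0 0 0 0 0.087'; python3 steer.py '0 0 -0.02 0 0.087;0 0 -0.04 0 0.087;0 0 -0.08 0 0.087;0 0 -0.08 0 0.087;0 0 -0.08 0 0.087' ; python3 go.py 0.5 0 0.24
python3 - <<'E'
from cell import env;import cv2
a=env.read_camera('scene')['color'][100:275,270:470]
cv2.imwrite('pics/p2.png',cv2.resize(a,None,fx=3,fy=3,interpolation=2))
E
```

```text
time_s: 6.02
tool_pos: [0.4404, -0.1612, 0.1655]
tool_rot: [180.0, -0.0, 10.5]
force: [0.0, -0.8, 1.8]
grip_width: 0.0476
grasp_force: 24.6
time_s: 6.52
tool_pos: [0.4401, -0.1612, 0.165]
tool_rot: [180.0, 0.0, 10.5]
force: [-0.7, -1.0, 0.8]
grip_width: 0.0739
grasp_force: 0.0
time_s: 6.93
tool_pos: [0.4416, -0.1616, 0.2474]
tool_rot: [179.8, -0.2, 10.5]
force: [0.6, -0.6, -1.0]
grip_width: 0.0866
grasp_force: 0.0
d [ 0.0868 -0.1483  0.0073] |d| 0.172 rot [179.81  -0.23  10.49] t 6.9333 turn
```

View pics/p2.png

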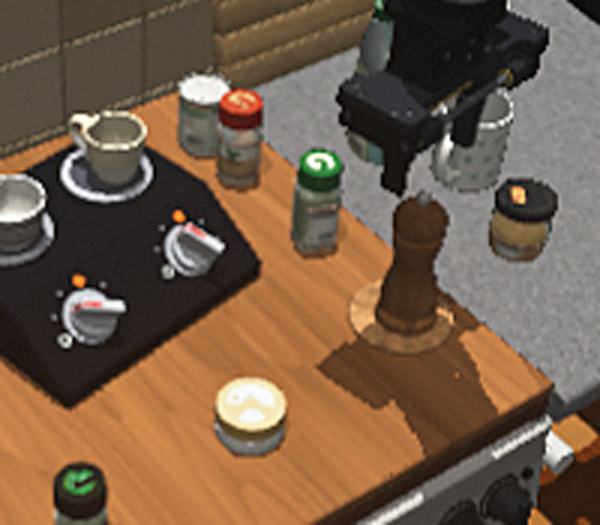

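Mill is upright on the coaster (head at (420,215), foot centred on the cork). Next is the right dial: straddle the bar at yaw 34.5°, grip lightly and twist about 48°.

```bash
python3 go.py 0.5725 -0.0208 0.20 34.5; python3 steer.py '0.154 -0.114 0 -24 0.04;0.154 -0.114 0 -24 0.04;0.154 -0.114 0 -24 0.04;0.154 -0.114 0 -24 0.04;0.154 -0.114 0.045 -24 0.04;0.154 -0.114 0.045 -24 0.04;0.154 -0.114 0.045 -24 0.04;0.154 -0.114 0.045 -24 0.04' 5;python3 go.py 0.5725 -0.0208 0.129 34.5
```

```text
d [ 0.1553 -0.1142  0.0457] |d| 0.198 rot [ 1.7992e+02 -7.0000e-02  1.0490e+01] t 6.9833 turn -24.010680709609556
time_s: 7.65
tool_pos: [0.5697, -0.0216, 0.1987]
tool_rot: [-179.9, 0.2, 34.5]
force: [0.2, -0.3, 0.2]
grip_width: 0.0441
grasp_force: 0.0
d [0.0029 0.0011 0.0697] |d| 0.07 rot [-1.7989e+02  1.6000e-01  3.4490e+01] t 7.65 turn -0.007901666943034513
```

```bash
python3 steer.py '0.001 0 0.02 0 0.036;0.001 0 0.045 0 0.036;0.001 0 0.06 0 0.036;0.001 0 0.068 0 0.036;0.001 0 0.068 0 0.036;0.001 0 0.068 0 0.036';python3 go.py 0.5725 -0.0208 0.129 34.5
python3 steer.py '0 0 0 0 0.02;0 0 0 0 0.005;0 0 0 0 0.005;0 0 0 0 0.005;0 0 0 0 0.005' 5;python3 go.py 0.5725 -0.0208 0.129 34.5
```

```text
time_s: 8.15
tool_pos: [0.5719, -0.0216, 0.1332]
tool_rot: [179.9, -0.0, 34.4]
force: [0.6, -0.2, 0.1]
grip_width: 0.0362
grasp_force: 0.0
d [ 0.0009 -0.0003  0.0042] |d| 0.004 rot [ 1.7992e+02 -3.0000e-02  3.4400e+01] t 8.15 turn -0.10313859273878734
time_s: 8.57
tool_pos: [0.5724, -0.0211, 0.1326]
tool_rot: [179.9, -0.1, 34.5]
force: [0.3, -0.7, 0.8]
grip_width: 0.0128
grasp_force: 4.7
d [ 0.0002 -0.0002  0.0036] |d| 0.004 rot [ 1.7987e+02 -5.0000e-02  3.4480e+01] t 8.5667 turn -0.02179379253210101
```

```bash
python3 steer.py '0 0 0 7 0.005;0 0 0 14 0.005;0 0 0 21 0.005;0 0 0 28 0.005;0 0 0 35 0.005;0 0 0 42 0.005;0 0 0 48 0.005;0 0 0 48 0.005'; python3 steer.py '0 0 0 0 0.03;0 0 0 0 0.04;0 0 0 0 0.04;0 0 0 0 0.04'; python3 steer.py '0 0 -0.03 0 0.04;0 0 -0.06 0 0.04;0 0 -0.07 0 0.0;0 0 -0.07 0 0'; python3 go.py 0.5085 0.076 0.18 10.5
```

```text
time_s: 9.23
tool_pos: [0.5718, -0.0202, 0.1325]
tool_rot: [180.0, -0.0, -13.6]
force: [0.1, 0.3, 2.2]
grip_width: 0.0125
grasp_force: 5.5
time_s: 9.57
tool_pos: [0.5715, -0.0204, 0.1318]
tool_rot: [180.0, 0.0, -13.4]
force: [-0.0, 0.6, -0.1]
grip_width: 0.0316
grasp_force: 0.0
time_s: 9.9
tool_pos: [0.5736, -0.0203, 0.2053]
tool_rot: [-180.0, -0.3, -13.5]
force: [1.2, -0.5, -0.1]
grip_width: 0.0329
grasp_force: 0.0
d [-0.0859 -0.0785  0.0248] |d| 0.119 rot [-179.96   -0.34  -13.48] t 9.9 turn -23.980947654057083
```

Now over to the approach point in front of the left dial's tail, with the fingers closed.

```bash
python3 steer.py '-0.086 -0.0785 0 -24 0;-0.086 -0.0785 0 -24 0;-0.086 -0.0785 0 -24 0;-0.086 -0.0785 0 -24 0;-0.086 -0.0785 0.025 -24 0;-0.086 -0.0785 0.025 -24 0;-0.086 -0.0785 0.025 -24 0'; python3 go.py 0.5085 0.076 0.118 10.5
```

```text
time_s: 10.48
tool_pos: [0.5046, 0.0754, 0.175]
tool_rot: [-180.0, 0.3, 10.5]
force: [0.1, -0.5, 0.6]
grip_width: 0.0007
grasp_force: 0.0
d [0.0042 0.0002 0.057 ] |d| 0.057 rot [-179.97    0.27   10.48] t 10.4833 turn -0.020434104286101373
```

```bash
python3 steer.py '0 0 0.03 0 0;0 0 0.055 0 0;0 0 0.06 0 0;0 0 0.06 0 0;0 0 0.06 0 0'; python3 go.py 0.538 0.0816 0.118 10.5
python3 - <<'E'
from cell import env;import cv2
a=env.read_camera('scene')['color'][120:250,230:380]
cv2.imwrite('pics/d1.png',cv2.resize(a,None,fx=4,fy=4,interpolation=2))
E
```

```text
time_s: 10.9
tool_pos: [0.507, 0.076, 0.1179]
tool_rot: [-180.0, -0.0, 10.5]
force: [0.4, 0.4, 1.0]
grip_width: 0.0004
grasp_force: 0.0
d [ 0.0316  0.0001 -0.0001] |d| 0.032 rot [-1.7998e+02 -3.0000e-02  1.0470e+01] t 10.9 turn -0.03454473369109756
```

View pics/d1.png

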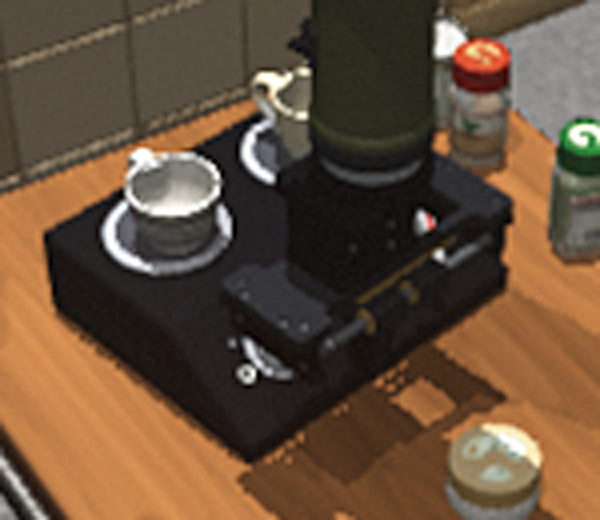

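The gripper body hides the left dial; only its disc rim at (265,355) and the ring at (247,373) show. I'll push slowly and watch the force.

```bash
python3 steer.py '0.008 0 0 0 0;0.014 0 0 0 0;0.018 0 0 0 0;0.022 0 0 0 0;0.025 0 0 0 0;0.025 0 0 0 0'; python3 steer.py '0.003 0 0 0 0;0.006 0 0 0 0;0.0065 0 0 0 0;0.0065 0 0 0 0'; python3 steer.py '-0.02 0 0 0 0;-0.035 0 0 0 0;-0.035 0 -0.04 0 0;-0.035 0 -0.08 0 0;-0.035 0 -0.11 0 0;-0.035 0 -0.11 0 0'; python3 go.py 0.45 -0.02 0.28 10.5
```

```text
time_s: 11.45
tool_pos: [0.5298, 0.0798, 0.1168]
tool_rot: [180.0, 0.3, 10.5]
force: [-6.2, -2.5, 3.8]
grip_width: 0.0003
grasp_force: 2.6
time_s: 11.78
tool_pos: [0.5343, 0.0776, 0.1151]
tool_rot: [179.7, 0.5, 10.4]
force: [-7.0, -7.4, -1.2]
grip_width: 0.0004
grasp_force: 5.1
time_s: 12.28
tool_pos: [0.5068, 0.0764, 0.2339]
tool_rot: [179.9, -0.7, 10.5]
force: [1.5, 0.8, -0.2]
grip_width: 0.0006
grasp_force: 0.0
d [-0.0729  0.0846 -0.0468] |d| 0.121 rot [179.88  -0.67  10.5 ] t 12.2833 turn 0.0027749737166224975
```

```bash
python3 steer.py '-0.03 0.085 -0.045 0 0;-0.03 0.085 -0.045 0 0;-0.03 0.15 -0.045 0 0;-0.03 0.25 -0.045 0 0;-0.03 0.25 -0.045 0 0;-0.03 0.25 -0.045 0 0;-0.03 0.25 -0.045 0 0;-0.03 0.25 -0.045 0 0'
python3 - <<'E'
from cell import env;import cv2
a=env.read_camera('scene')['color'][125:275,230:430];b=env.read_camera('top')['color'][130:280,230:430]
cv2.imwrite('pics/f1.png',cv2.resize(cv2.vconcat([a,b]),None,fx=2,fy=2,interpolation=2))
E
```

```text
time_s: 12.95
tool_pos: [0.5186, -0.1815, 0.2712]
tool_rot: [180.0, 0.0, 10.0]
force: [0.1, 0.1, -0.5]
grip_width: 0.0003
grasp_force: 0.0
```

View pics/f1.png

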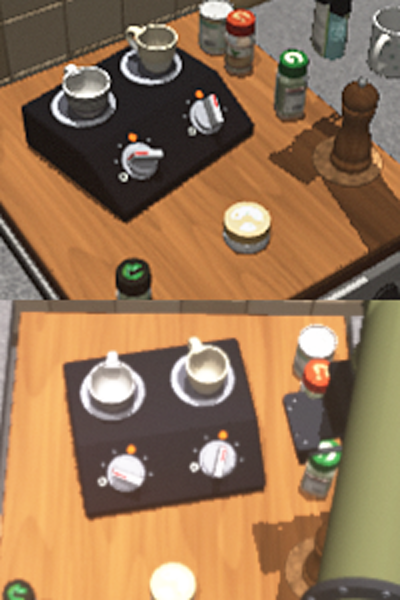

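Right dial now points at the orange mark (pointer up-right at (222,450)). The left dial is still at its old click, and the sideways force says I hit the end of the bar. I'll retry the push 9 mm further left.

```bash
python3 steer.py '-0.01 -0.15 0 0 0;-0.01 -0.15 0 0 0;-0.01 -0.15 0 0 0;-0.01 -0.15 0 0 0;-0.06 -0.25 0 0 0;-0.06 -0.25 0 0 0;-0.06 -0.25 0 0 0;-0.06 -0.25 0 0 0';  python3 go.py 0.504 0.0855 0.19 10.5
```

```text
time_s: 13.72
tool_pos: [0.4108, 0.0666, 0.2722]
tool_rot: [179.9, 0.0, 11.2]
force: [1.3, -0.0, 0.1]
grip_width: 0.0003
grasp_force: 0.0
d [ 0.0951 -0.0006  0.0822] |d| 0.126 rot [1.7991e+02 1.0000e-02 1.1190e+01] t 13.7167 turn 0.6888718368707725
```

```bash
python3 steer.py '0.095 0 0 0.7 0;0.095 0 0 0.7 0;0.095 0 0.08 0.7 0;0.095 0 0.08 0.7 0;0.095 0 0.08 0.7 0;0.095 0 0.08 0.7 0';  python3 go.py 0.504 0.0855 0.118 10.5
```

```text
time_s: 14.22
tool_pos: [0.5059, 0.0776, 0.1905]
tool_rot: [-179.9, 0.3, 10.0]
force: [-0.6, 1.0, 0.4]
grip_width: 0.0001
grasp_force: 0.0
d [-0.0001 -0.008   0.0725] |d| 0.073 rot [-179.92    0.28    9.96] t 14.2167 turn -0.5444665521247725
```

```bash
python3 steer.py '0 -0.008 0.03 0 0;0 -0.008 0.06 0 0;0 -0.008 0.072 0 0;0 -0.008 0.072 0 0;0 -0.008 0.072 0 0;0 -0.008 0.072 0 0';  python3 go.py 0.5364 0.0904 0.118 10.5
```

```text
time_s: 14.72
tool_pos: [0.5081, 0.0844, 0.1225]
tool_rot: [179.9, -0.2, 9.8]
force: [-0.1, 0.0, -0.6]
grip_width: 0.0008
grasp_force: 0.0
d [ 0.0289 -0.0011  0.0047] |d| 0.029 rot [179.95  -0.22   9.78] t 14.7167 turn -0.717695875120949
```

```bash
python3 steer.py '0.006 -0.001 0.003 0 0;0.012 -0.001 0.003 0 0;0.016 -0.001 0.003 0 0;0.02 -0.001 0.003 0 0;0.02 -0.001 0.003 0 0'; python3 steer.py '0.003 0 0 0 0;0.006 0 0 0 0;0.009 0 0 0 0;0.009 0 0 0 0';python3 go.py 0.5364 0.0904 0.118 10.5
```

```text
time_s: 15.13
tool_pos: [0.5271, 0.0888, 0.1172]
tool_rot: [-180.0, -0.0, 9.8]
force: [-0.3, -0.4, -0.0]
grip_width: 0.0009
grasp_force: 0.0
time_s: 15.47
tool_pos: [0.5303, 0.0892, 0.1161]
tool_rot: [179.9, 0.7, 9.8]
force: [-13.1, -2.6, 8.7]
grip_width: 0.0003
grasp_force: 6.4
d [ 0.0062 -0.0002 -0.002 ] |d| 0.006 rot [179.93   0.68   9.79] t 15.4667 turn -0.7087871599930953
```

Contact came where I expected it. I'll measure the dial angle by code from the red pointer pixels against the fitted model.

```bash
cat > dial.py <<'E'
from h import *
from cell import env
w=.1829;Rz=cv2.Rodrigues(np.array([0,0,w]))[0];a=np.radians(35)
u,y,n=Rz@[np.cos(a),0,np.sin(a)],Rz@[0,1.,0],Rz@[-np.sin(a),0,np.cos(a)]
G={'L':np.array([.5466,.1066,.1221]),'R':np.array([.5702,-.0212,.1221])}
for cam in('top','scene'):
    c=env.read_camera(cam);im=c['color'].astype(int)
    for k in'LR':
        P=proj(c,G[k])[0];v,h=np.mgrid[:400,:640];m=(np.hypot(h-P[0],v-P[1])<13)&(im[...,2]-im[...,1]>45)&(im[...,1]-im[...,0]<35)
        q=np.array([h[m].mean(),v[m].mean()]) if m.any() else None
        pr={d:proj(c,G[k]+.012*(np.cos(np.radians(d))*u-np.sin(np.radians(d))*y))[0].round(1).tolist() for d in(-100,-60,-20,20)}
        print(cam,k,m.sum(),q,pr)
E
python3 dial.py
```

```text
top L 0 None {-100: [289.1, 219.7], -60: [289.2, 216.7], -20: [291.2, 214.4], 20: [294.2, 214.0]}
top R 0 None {-100: [336.1, 212.4], -60: [336.2, 209.4], -20: [338.2, 207.2], 20: [341.1, 206.7]}
scene L 0 None {-100: [302.1, 203.4], -60: [300.7, 200.6], -20: [301.3, 197.9], 20: [303.6, 196.4]}
scene R 1 [328. 173.] {-100: [336.3, 180.8], -60: [335.0, 178.2], -20: [335.5, 175.6], 20: [337.5, 174.3]}
```

```bash
python3 steer.py '-0.02 0 0 0 0;-0.04 0 0 0 0;-0.08 0 0 0 0;-0.08 0 -0.04 0 0;-0.08 0 -0.08 0 0;-0.08 0 -0.08 0 0';python3 dial.py
```

```text
time_s: 16.07
tool_pos: [0.4585, 0.0769, 0.2025]
tool_rot: [179.8, -0.5, 9.8]
force: [3.0, 0.5, 0.9]
grip_width: 0.0006
grasp_force: 0.0
top L 0 None {-100: [289.1, 219.7], -60: [289.2, 216.7], -20: [291.2, 214.4], 20: [294.2, 214.0]}
top R 4 [341.25 205.75] {-100: [336.1, 212.4], -60: [336.2, 209.4], -20: [338.2, 207.2], 20: [341.1, 206.7]}
scene L 18 [298.94444444 200.94444444] {-100: [302.1, 203.4], -60: [300.7, 200.6], -20: [301.3, 197.9], 20: [303.6, 196.4]}
scene R 0 None {-100: [336.3, 180.8], -60: [335.0, 178.2], -20: [335.5, 175.6], 20: [337.5, 174.3]}
```

The pointer is still at −60°: the push was too short and was dragging down across the bar. Retry, pushing along the slope (forward and up).

```bash
python3 go.py 0.508 0.085 0.118 10.5; python3 steer.py '0.05 0.001 0 0.7 0;0.05 0.001 0 0.7 0;0.05 0.001 0.04 0.7 0;0.05 0.001 0.08 0.7 0;0.05 0.001 0.085 0.7 0;0.05 0.001 0.085 0.7 0;0.05 0.001 0.085 0.7 0;0.05 0.001 0.085 0.7 0';python3 go.py 0.526 0.088 0.115 10.5
```

```text
d [0.0511 0.0001 0.0811] |d| 0.096 rot [179.89  -0.24   9.78] t 16.1667 turn -0.7237315074507489
time_s: 16.83
tool_pos: [0.507, 0.0844, 0.1142]
tool_rot: [180.0, -0.2, 9.1]
force: [0.0, -0.3, -0.1]
grip_width: 0.0006
grasp_force: 0.0
d [ 0.0193 -0.0005 -0.0008] |d| 0.019 rot [179.98  -0.19   9.1 ] t 16.8333 turn -1.3989091965719105
```

```bash
python3 steer.py '0.01 0 0 0 0;0.018 0 0 0 0;0.021 0 -0.001 0 0;0.024 0 -0.003 0 0;0.027 0 -0.005 0 0;0.03 0 -0.007 0 0;0.033 0 -0.009 0 0;0.033 0 -0.009 0 0'; python3 steer.py '0.003 0 -0.002 0 0;0.006 0 -0.004 0 0;0.006 0 -0.004 0 0;0.006 0 -0.004 0 0'
```

```text
time_s: 17.5
tool_pos: [0.5359, 0.0867, 0.1198]
tool_rot: [179.8, 0.4, 9.0]
force: [-4.0, -4.4, 2.0]
grip_width: 0.0004
grasp_force: 2.3
time_s: 17.83
tool_pos: [0.5384, 0.0868, 0.1217]
tool_rot: [179.8, 0.8, 9.0]
force: [-9.5, -4.8, -4.1]
grip_width: 0.0001
grasp_force: 5.5
```

```bash
python3 steer.py '0.003 0 -0.002 0 0;0.003 0 -0.002 0 0;0.003 0 -0.002 0 0'; python3 steer.py '-0.02 0 0 0 0;-0.04 0 0 0 0;-0.08 0 0 0 0;-0.08 0 -0.04 0 0;-0.08 0 -0.08 0 0;-0.08 0 -0.08 0 0';python3 dial.py
```

```text
time_s: 18.08
tool_pos: [0.5387, 0.0868, 0.1221]
tool_rot: [179.8, 1.2, 9.0]
force: [-13.7, -6.0, -8.3]
grip_width: 0.0002
grasp_force: 7.2
time_s: 18.58
tool_pos: [0.4707, 0.0786, 0.213]
tool_rot: [179.8, -0.6, 9.1]
force: [2.3, -0.4, 1.2]
grip_width: 0.0005
grasp_force: 0.0
top L 0 None {-100: [289.1, 219.7], -60: [289.2, 216.7], -20: [291.2, 214.4], 20: [294.2, 214.0]}
top R 1 [342. 205.] {-100: [336.1, 212.4], -60: [336.2, 209.4], -20: [338.2, 207.2], 20: [341.1, 206.7]}
scene L 13 [300.15384615 204.        ] {-100: [302.1, 203.4], -60: [300.7, 200.6], -20: [301.3, 197.9], 20: [303.6, 196.4]}
scene R 0 None {-100: [336.3, 180.8], -60: [335.0, 178.2], -20: [335.5, 175.6], 20: [337.5, 174.3]}
```

The pointer moved by (+1.2,+3.1) px, and the model predicts (+1.4,+2.8) for one click to off. I'll retreat and check once more.

```bash
python3 steer.py '-0.03 0.085 -0.08 0 0;-0.03 0.085 -0.08 0 0;-0.03 0.085 -0.08 0 0;-0.03 0.2 -0.08 0 0;-0.03 0.27 -0.08 0 0;-0.03 0.27 -0.08 0 0;-0.03 0.27 -0.08 0 0;-0.03 0.27 -0.08 0 0'; python3 steer.py '0 0 0 0 0;0 0 0 0 0;0 0 0 0 0;0 0 0 0 0';python3 dial.py
python3 - <<'E'
from cell import env;import cv2
a=env.read_camera('scene')['color'][125:275,230:430]
b=env.read_camera('scene')['color'][160:220,280:360]
c=env.read_camera('top')['color'][185:245,270:350]
f=lambda a,k:cv2.resize(a,None,fx=k,fy=k,interpolation=2)
cv2.imwrite('pics/f2.png',cv2.vconcat([f(a,1.6*2),cv2.hconcat([f(b,4),f(c,4)])])[:600]) if 0 else cv2.imwrite('pics/f2.png',cv2.vconcat([cv2.resize(a,(440,330)),cv2.resize(cv2.hconcat([f(b,3),f(c,3)]),(440,165))]))
E
```

```text
time_s: 19.35
tool_pos: [0.4803, -0.2, 0.2858]
tool_rot: [179.9, 0.1, 8.7]
force: [0.6, -0.5, 0.2]
grip_width: 0.0007
grasp_force: 0.0
time_s: 19.68
tool_pos: [0.4813, -0.1912, 0.287]
tool_rot: [-180.0, 0.0, 9.3]
force: [1.0, -0.3, 0.3]
grip_width: 0.0005
grasp_force: 0.0
top L 9 [290.33333333 218.44444444] {-100: [289.1, 219.7], -60: [289.2, 216.7], -20: [291.2, 214.4], 20: [294.2, 214.0]}
top R 5 [341.2 207. ] {-100: [336.1, 212.4], -60: [336.2, 209.4], -20: [338.2, 207.2], 20: [341.1, 206.7]}
scene L 13 [300.53846154 203.84615385] {-100: [302.1, 203.4], -60: [300.7, 200.6], -20: [301.3, 197.9], 20: [303.6, 196.4]}
scene R 14 [338.35714286 174.21428571] {-100: [336.3, 180.8], -60: [335.0, 178.2], -20: [335.5, 175.6], 20: [337.5, 174.3]}
```

View pics/f2.png

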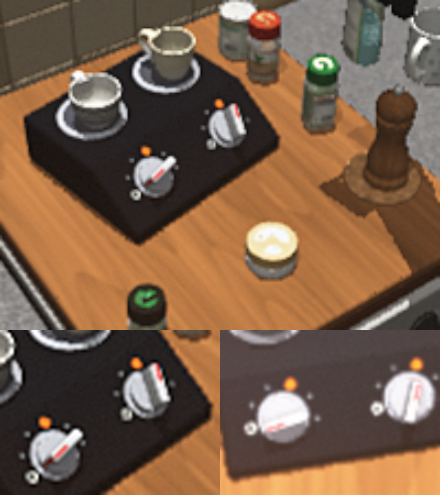

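The left dial's pointer is at the white ring (pointer (270,425), ring (250,428) in the lower right panel). The right dial's pointer is at the orange mark. The mill stands upright on the coaster and the arm is clear.

```bash
python3 -c "
from cell import env;print(env.sign_off())"
```

```text
the job is handed in; nothing more can be done
None
```

I handed the job in at about 20 s: the last pictures show the mill upright on the coaster, the cream mug's (right) dial at orange, the striped mug's (left) dial at off, and the rest looks unmoved; sign-off returned no verdict.

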